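Seat a valve housing in its fixture and uncap it, thread hand unknown

ROBOT

A 7-joint arm with a two-finger parallel gripper is mounted at the origin on the work surface. World frame = base frame: x ahead of the robot, y to its left, z up, the work surface at z = 0. Lengths are in m, angles in rad, forces in N, time in s.
With the tool pointing down it reaches from about 0.4 to 0.85 m from the base axis. Payload 10.4 kg.
Tool frame: the origin (TCP) lies at the centre of the arm's flange, where the gripper is bolted on; the fingertips stand 173 mm ahead of it and the grasp point (between the pads) lies 155 mm ahead of it (env.tip_reach is the distance from the TCP to the fingertips, in m); z points along the fingers, y is the line along which they close (so a half turn about z gives the same grasp; the last joint's range is limited). The gripper opens to 85 mm and grips with 20 to 120 N. Pads are 22 mm wide; open, the fingers measure 114 mm over their backs; the gripper's body (76 mm by 85 mm) begins 54 mm behind the grasp point. The pads swing forward as they close: fully open they stand 13 mm farther back than shut.
Start: joints at [-1.224, 0.332, -0.065, 1.46, 0.022, 1.35, -0.088], TCP at [0.226, 0.583, 0.405] pointing down, gripper open.
Joint ranges: [-2.6, 2.6], [-0.5, 2.12], [-1.47, 1.34], [0.16, 2.42], [-1.27, 4.41], [0.06, 2.06], [-2.6, 2.6]. Speed limits (rad/s): [2.22, 2.22, 2.79, 2.79, 3.14, 3.14, 3.14].

INTERFACE

Orientations are given as a 3x3 rotation matrix whose columns are the frame's x, y, z axes.
In Python, from plant import env, optics, sign_off gives the robot as it stands.
- The arm moves only by the shell command python3 -m inch 'ROWS'. ROWS is JSON, a list of rows, each an object with "rot": the turn, a rotation vector about the tool's x, y, z normalised to -1 to 1, where 1 is 30 degrees, a list of three; "delta_pos": the shift along the tool's x, y, z normalised to -1 to 1, where 1 is 1000 mm, a list of three; "grip": the opening, from -1 (shut) to 1 (fully open). In form: [{"rot": [rx, ry, rz], "delta_pos": [x, y, z], "grip": grip}, ...]. A call has 1 to 20 rows; each row is the pose to reach, as a shift and turn from the pose commanded when the call began, along the tool's axes at that moment; what a row does not reach only later rows make up. A row lasts 1/10 s, in which the tool goes at most 50 mm and 8.59 degrees, less where a joint would pass 70% of its speed; a pose out of reach is approached as far as the arm can. A call with a number of a shift or a turn outside -1 to 1 is refused whole. A call with a gripper value outside its range is refused whole. The fingers move at their own pace and stop on an object; the grip force is fixed at half the most. Time passes only in rows, so rows that repeat a pose let the fingers close. It gives the time, the measured TCP pose, the force, the opening and the grip force at its end, in the units of the state.
- env.observe(): the state, without advancing time (a new reading comes with each control period).
- optics.read_camera(name): name is "side" or "top" or "wrist"; returns the picture (400x640x3 uint8, red, green, blue); there is no depth.
- optics.camera_info(name): a dict with "fx", "fy", "cx", "cy" (pixels), "position" and "rotation" of the camera in the world; the wrist camera has in their place "hand_eye" (4x4, takes a point from camera to tool coordinates, whose origin is the TCP and whose axes are the flange's). Camera axes: x right, y down, z forward; pixel columns grow to the right and rows downward; lengths in m; the calibration is good to about 2 mm. A picture is of the moment at which its call begins: read the wrist's pose just before it. camera_info takes no time and is no camera call.
- sign_off(): hands the job in; it is judged then, once.
The state is a dict: "clock": time; "q": joint angles; "qd": joint speeds; "effort": joint torques, N m; "tool_pos": TCP position; "tcp_rot": TCP orientation; "ft_force": force on the tool from outside, world axes, zero at the start; "moment": the same for the moment, N m; "gripper_width": finger opening in m; "grasp_force": force on a finger pad.
Only numpy, scipy, OpenCV 4.12 (cv2) and the standard library are available. Lean on these libraries where they do the work, as an engineer would, in place of code of your own. Each camera call takes 0.05 s, during which the arm holds its last target. There are 200 camera calls.

TASK

Set the capped valve housing down flat and square, fully home in the pocket of the holding fixture, with its cap still on. Then take the cap off: its quick thread may be right- or left-handed, so try loosening it both ways. Finish while still holding the cap roughly upright in the gripper, still and lifted straight up, at least 5 cm higher than it sat, with the housing still fully seated and the ring, spanner and carton left alone.

Things in the scene. Friction and masses are not known exactly. Their poses are not given: they have to be found in the camera images.
- housing_center (a point): Loose aluminium valve housing, 0.55 kg, standing upright on the table: rectangular foot flange 84 (its x) x 60 (its y) x 14 mm high; on it a square body 52 x 52 mm reaching 50 mm above the underside; the cap sits on top. This point: on its vertical axis, 25 mm above the underside; z up. A half turn makes no difference.
- cap_grip (a point): Centre of the wing grip of the black 120 g cap: a disc 49 mm across, 7 mm thick, resting on the housing's top, with an upright wing on it 44 long (its x) x 12 wide (its y) x 28 mm high. The point is 21 mm above the disc's underside, 71 mm above the housing's. The wing starts parallel to the housing's x within 3 degrees. A stem with two lugs, 16 mm long, reaches into the housing.
- mouth (a point): Centre of the housing's top face, under the cap. The cap unscrews clockwise or counter-clockwise (unmarked, differs between runs): the right way it turns easily without rising, about 60 degrees to a stop, and lifts straight out over the last 12 degrees. The wrong way it is blocked hard after 10 to 20 degrees and stays locked to the housing. 1 to 2 mm play.
- pocket (a point): Centre of the pocket's floor, 10 mm above the table, in a steel fixture plate fixed to the table, 134 (x) x 110 (y) x 24 mm high. Rectangular pocket 87 (x) x 63 (y) mm, 14 mm deep, chamfered rim, z up. The housing's flange fits in with 1.5 mm play all round, either way round, flange top flush with the plate. It keeps the housing from turning; nothing holds it down.
- flange_ring: Bystander, loose: steel ring lying flat, 68 mm across, 16 mm high. Origin at its underside's centre.
- spanner: Bystander, loose: spanner lying on the table, origin near the middle of its length on the table, its length along x.
- carton: Bystander, loose: cardboard carton 90 (x) x 120 (y) x 70 mm high. Origin at its underside's centre.
- blue_bin: Open blue plastic bin fixed on the table, 200 (x) x 150 (y) x 100 mm high. Origin at its underside's centre.
Not all that is in view belongs to the job. There is more than one size of the part that bears cap_grip; the job needs the middle-sized.

How it is judged:
By the outcome, as a careful person would: the job done as asked, in the order asked, and still so for the second after the job is handed in, while the arm keeps its last pose, push and grip.
It also fails if it takes over 58 s, if anything falls off the work surface, if the arm or the gripper's body presses on something with over 40 N, if the wrist force passes 120 N, or if a joint passes its speed limit or range.

## Working session

There is one attempt and no reset: what is moved stays moved. The work goes in short steps, Python scripts to look and compute and a shell command to move; the robot and the scene stay as the last step left them, time stands still between calls to the robot, and variables do not carry over. Pictures are saved under pics/ and viewed, at most 10 in all, crops included, and the job is handed in when it is done.

```bash
mkdir -p pics; ls; python3 - <<'E'
from plant import env,optics
import cv2,numpy as np
np.set_printoptions(precision=4,suppress=True)
s=env.observe();print(s['clock'],s['tool_pos'],s['tcp_rot'],s['gripper_width'],env.tip_reach)
for n in ('side','top','wrist'):
    im=optics.read_camera(n);cv2.imwrite(f'pics/{n}0.png',im[:,:,::-1]);print(n,optics.camera_info(n))
E
```

```text
pics
0.0 [0.2259 0.5826 0.4039] [[-0.9324  0.3615 -0.0004]
 [ 0.3615  0.9324 -0.0014]
 [-0.0001 -0.0014 -1.    ]] 0.08499248765496695 0.1734
side {'fx': 462.3084448917422, 'fy': 462.3084448917422, 'cx': 328.9027882437283, 'cy': 201.6071785448962, 'position': array([-0.0506, -0.8786,  0.9099]), 'rotation': array([[ 0.7986, -0.3759,  0.47  ],
       [-0.6016, -0.4796,  0.6388],
       [-0.0147, -0.7929, -0.6092]])}
top {'fx': 463.9210522619185, 'fy': 463.9210522619185, 'cx': 322.66950278143383, 'cy': 199.22702699780868, 'position': array([ 0.4135, -0.0018,  1.2817]), 'rotation': array([[-0.0224, -0.9895,  0.143 ],
       [-0.9997,  0.0215, -0.0074],
       [ 0.0043, -0.1431, -0.9897]])}
wrist {'fx': 313.2830872140743, 'fy': 313.2830872140743, 'cx': 315.6985535993484, 'cy': 200.92452185983265, 'hand_eye': array([[-0.0003, -0.9586, -0.2849,  0.0724],
       [ 1.    , -0.0001, -0.0007, -0.0004],
       [ 0.0007, -0.2849,  0.9586,  0.0301],
       [ 0.    ,  0.    ,  0.    ,  1.    ]])}
```

View pics/top0.png

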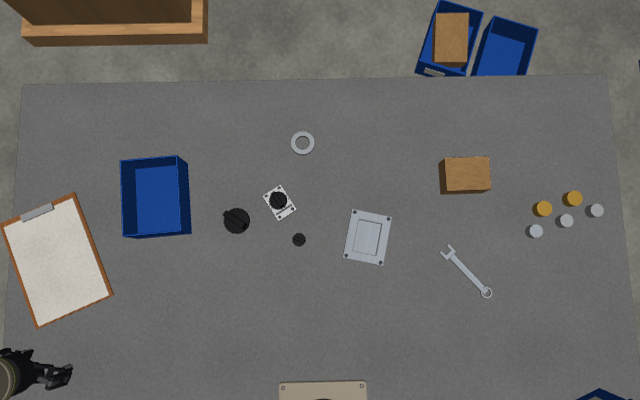

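View pics/side0.png

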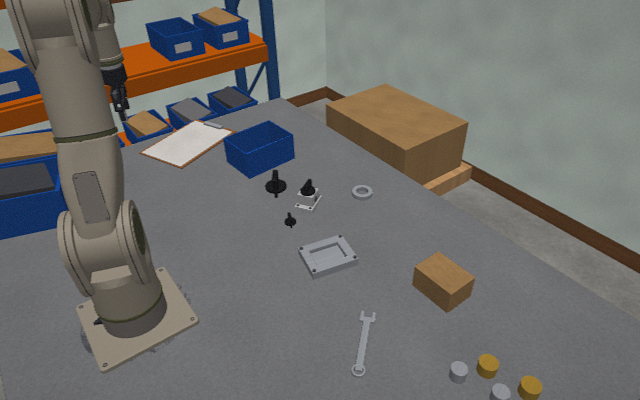

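The top view shows the housing at about (279,202), the fixture at (368,237), loose caps at (236,220) and (299,240), the ring at (302,142), and the carton and spanner off to the right. The side view agrees.

```bash
cat > h.py <<'E'
from plant import env,optics
import cv2,numpy as np
from scipy.spatial.transform import Rotation as R
np.set_printoptions(precision=4,suppress=True)
def cam(n,s=None):
    c=optics.camera_info(n)
    if n!='wrist': return c,np.array(c['position']),np.array(c['rotation'])
    H=np.array(c['hand_eye']);T=np.array(s['tcp_rot']);return c,T@H[:3,3]+s['tool_pos'],T@H[:3,:3]
def rays(C,uv):
    c,p,r=C;uv=np.atleast_2d(uv).astype(float)
    d=np.c_[(uv[:,0]-c['cx'])/c['fx'],(uv[:,1]-c['cy'])/c['fy'],np.ones(len(uv))]@r.T
    return p,d/np.linalg.norm(d,axis=1)[:,None]
def plane(C,uv,z):
    p,d=rays(C,uv);return p+d*((z-p[2])/d[:,2])[:,None]
def proj(C,X):
    c,p,r=C;x=(np.atleast_2d(X)-p)@r;return np.c_[x[:,0]/x[:,2]*c['fx']+c['cx'],x[:,1]/x[:,2]*c['fy']+c['cy']]
def tri(Cs,uvs):
    A=np.zeros((3,3));b=np.zeros(3)
    for C,uv in zip(Cs,uvs):
        p,d=rays(C,uv);M=np.eye(3)-np.outer(d[0],d[0]);A+=M;b+=M@p
    X=np.linalg.solve(A,b);return X,[proj(C,X)[0]-uv for C,uv in zip(Cs,uvs)]
def move(pos,yaw,s=None):
    "shift (tool axes, m/units) and rotvec/30deg to get tool down with tool-y at world yaw"
    s=s or env.observe();T=np.array(s['tcp_rot'])
    y=np.array([np.cos(yaw),np.sin(yaw),0]);z=np.array([0,0,-1.]);G=np.c_[np.cross(y,z),y,z]
    return T.T@(np.array(pos)-s['tool_pos']),R.from_matrix(T.T@G).as_rotvec()/np.radians(30)
E
python3 - <<'E'
from h import *
C=cam('top')
for n,uv,z in (('housing',(280,203),.02),('fixture',(368,237),.024),('big',(236,220),.01),('small',(299,240),.01),('ring',(302,142),.016),('bincorner',(190,233),.1)):
    print(n,plane(C,uv,z))
t=env.observe();print(t['tool_pos'])
E
```

```text
housing [[0.5879 0.106  0.02  ]]
fixture [[ 0.4892 -0.1317  0.024 ]]
big [[0.5447 0.2282 0.01  ]]
small [[0.486  0.0559 0.01  ]]
ring [[0.7598 0.0431 0.016 ]]
bincorner [[0.5048 0.3287 0.1   ]]
[0.2259 0.5827 0.4041]
```

```bash

python3 -m inch '[{"rot":[0,0,1],"delta_pos":[-0.169,-0.105,0],"grip":1},{"rot":[0,0,1],"delta_pos":[-0.169,-0.105,0],"grip":1},{"rot":[0,0,1],"delta_pos":[-0.169,-0.105,0],"grip":1},{"rot":[0,0,1],"delta_pos":[-0.169,-0.105,0],"grip":1},{"rot":[0,0,1],"delta_pos":[-0.169,-0.105,0],"grip":1}]'
python3 -m inch '[{"rot":[0,0,1],"delta_pos":[-0.2,-0.007,0],"grip":1},{"rot":[0,0,1],"delta_pos":[-0.2,-0.007,0],"grip":1},{"rot":[0,0,1],"delta_pos":[-0.2,-0.007,0],"grip":1},{"rot":[0,0,1],"delta_pos":[-0.2,-0.007,0],"grip":1},{"rot":[0,0,1],"delta_pos":[-0.2,-0.007,0],"grip":1}]'
python3 -m inch '[{"rot":[0,0,1],"delta_pos":[-0.177,0.0935,0],"grip":1},{"rot":[0,0,1],"delta_pos":[-0.177,0.0935,0],"grip":1},{"rot":[0,0,1],"delta_pos":[-0.177,0.0935,0],"grip":1},{"rot":[0,0,1],"delta_pos":[-0.177,0.0935,0],"grip":1},{"rot":[0,0,1],"delta_pos":[-0.177,0.0935,0],"grip":1}]'
python3 -m inch '[{"rot":[0,0,1],"delta_pos":[0,0,0],"grip":1},{"rot":[0,0,1],"delta_pos":[0,0,0],"grip":1},{"rot":[0,0,1],"delta_pos":[0,0,0],"grip":1},{"rot":[0,0,1],"delta_pos":[0,0,0],"grip":1},{"rot":[0,0,1],"delta_pos":[0,0,0],"grip":1}]'
python3 - <<'E'
from h import *
s=env.observe();print(s['clock'],s['q'],s['tool_pos'],s['tcp_rot'])
print(move([.588,.106,.40],np.radians(-60)))
E
```

```text
clock: 0.65
tool_pos: [0.3506, 0.418, 0.405]
tcp_rot: [[-0.617, 0.787, 0.002], [0.787, 0.617, -0.002], [-0.003, 0.001, -1.0]]
ft_force: [0.4, 0.8, 0.5]
gripper_width: 0.0853
grasp_force: 0.0
clock: 1.15
tool_pos: [0.4691, 0.2571, 0.4049]
tcp_rot: [[-0.141, 0.99, 0.002], [0.99, 0.141, -0.002], [-0.002, 0.001, -1.0]]
ft_force: [-0.9, -0.4, 0.2]
gripper_width: 0.085
grasp_force: 0.0
clock: 1.65
tool_pos: [0.5873, 0.0963, 0.4045]
tcp_rot: [[0.372, 0.928, 0.001], [0.928, -0.372, -0.004], [-0.003, 0.002, -1.0]]
ft_force: [-0.3, -0.1, -0.3]
gripper_width: 0.0855
grasp_force: 0.0
clock: 2.15
tool_pos: [0.5848, 0.1036, 0.4044]
tcp_rot: [[0.779, 0.627, -0.0], [0.627, -0.779, -0.0], [-0.0, -0.0, -1.0]]
ft_force: [0.6, 0.3, -0.2]
gripper_width: 0.0852
grasp_force: 0.0
2.15 [-0.694   0.2814  0.5406  1.5744 -0.1477  1.3273 -1.0282] [0.5848 0.1036 0.4044] [[ 0.7791  0.6269 -0.0005]
 [ 0.6269 -0.7791 -0.0002]
 [-0.0005 -0.0002 -1.    ]]
(array([0.004 , 0.0001, 0.0044]), array([-0.0002,  0.0009,  0.2941]))
```

```bash
cat > shot.py <<'E'
import sys,pickle
from h import *
s=env.observe();im=optics.read_camera('wrist');cv2.imwrite(f'pics/{sys.argv[1]}.png',im[:,:,::-1]);pickle.dump(s,open(f'{sys.argv[1]}.pkl','wb'));print(s['clock'],s['tool_pos'])
E
python3 shot.py w1
python3 -m inch '[{"rot":[0,0,0.29],"delta_pos":[0.04,0,0.04],"grip":1},{"rot":[0,0,0.29],"delta_pos":[0.04,0,0.09],"grip":1},{"rot":[0,0,0.29],"delta_pos":[0.04,0,0.09],"grip":1},{"rot":[0,0,0.29],"delta_pos":[0.04,0,0.09],"grip":1},{"rot":[0,0,0.29],"delta_pos":[0.04,0,0.09],"grip":1}]' | head -3
python3 shot.py w2
```

```text
2.15 [0.5848 0.1036 0.4044]
clock: 2.7
tool_pos: [0.6166, 0.1274, 0.3172]
tcp_rot: [[0.865, 0.502, 0.003], [0.502, -0.865, 0.001], [0.003, 0.001, -1.0]]
2.7 [0.6166 0.1274 0.3172]
```

View pics/w2.png

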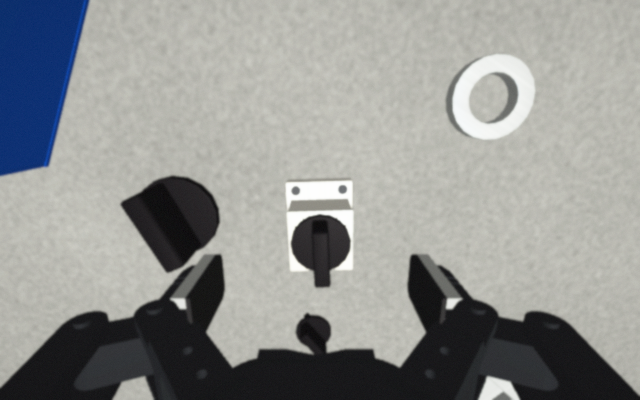

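View pics/w1.png

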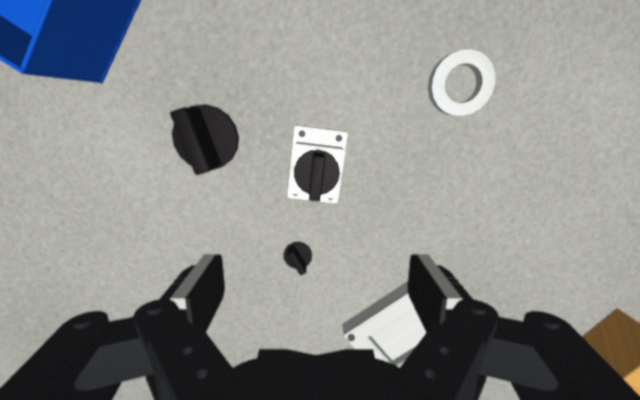

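Wrist views: housing body top about (288..353, 210..271) in w2 with the flange's far edge at row 180, nearly aligned with the tool. In w1 the housing is at (293–347, 126–203). The loose big and small caps stand to the sides, clear of the fingers.

```bash
python3 - <<'E'
from h import *
import pickle
for n,box in (('w1',(270,110,370,220)),('w2',(265,165,375,290))):
    im=cv2.imread(f'pics/{n}.png');C=cam('wrist',pickle.load(open(n+'.pkl','rb')))
    x0,y0,x1,y1=box;g=cv2.cvtColor(im,cv2.COLOR_BGR2GRAY)[y0:y1,x0:x1]
    m=(g>222).astype(np.uint8);b=(g<70).astype(np.uint8)
    cs=sorted(cv2.findContours(m,0,2)[0],key=cv2.contourArea)[-3:]
    for c in cs:
        if cv2.contourArea(c)<100: continue
        r=cv2.minAreaRect(c);print(n,'white',cv2.contourArea(c),(cv2.boxPoints(r)+[x0,y0]).round(1).tolist())
        print('   poly',(cv2.approxPolyDP(c,3,True)[:,0]+[x0,y0]).tolist())
    c=max(cv2.findContours(b,0,2)[0],key=cv2.contourArea);print('black',cv2.boundingRect(c),'off',x0,y0)
    print(g[::10,50],g[20:60:2,25])
    cv2.imwrite(f'pics/{n}c.png',cv2.resize(im[y0:y1,x0:x1],None,fx=4,fy=4,interpolation=2))
a,b=cv2.imread('pics/w1c.png'),cv2.imread('pics/w2c.png');h=500
cv2.imwrite('pics/cc.png',np.hstack([cv2.copyMakeBorder(a,0,h-a.shape[0],0,0,0)[:, :400],b[:,20:420]]))
E
```

```text
w1 white 186.0 [[320.3, 201.0], [323.6, 177.7], [340.4, 180.1], [337.1, 203.4]]
   poly [[340, 180], [321, 196], [321, 201], [336, 202]]
w1 white 1554.0 [[285.4, 197.0], [294.3, 125.4], [347.4, 132.0], [338.4, 203.7]]
   poly [[345, 132], [294, 128], [289, 197], [307, 199], [307, 194], [294, 182], [292, 167], [308, 149], [318, 147], [330, 152], [341, 172]]
black (25, 41, 43, 49) off 270 110
[180 174 248 253 123  56  58  53  42 197 175] [251 251 252 253 253 252 239 244 252 253 252 252 252 252 252 247 224 177
 108  70]
w2 white 894.0 [[286.5, 211.7], [352.9, 209.4], [355.0, 268.9], [288.6, 271.2]]
   poly [[352, 210], [287, 212], [290, 270], [306, 270], [291, 254], [292, 230], [302, 218], [316, 213], [330, 214], [346, 225], [351, 249], [336, 269], [351, 269]]
w2 white 1150.0 [[285.4, 182.1], [351.9, 180.3], [352.6, 205.2], [286.1, 207.1]]
   poly [[352, 183], [286, 183], [287, 207], [292, 199], [347, 198], [351, 205]]
black (27, 50, 57, 72) off 265 165
[194 190 254 254 141 141  16  40  39  38  35  51  84] [254 253 246 243 252 254 254 252 235 204 175 155 143 197 252 253 253 254
 253 253]
```

View pics/cc.png

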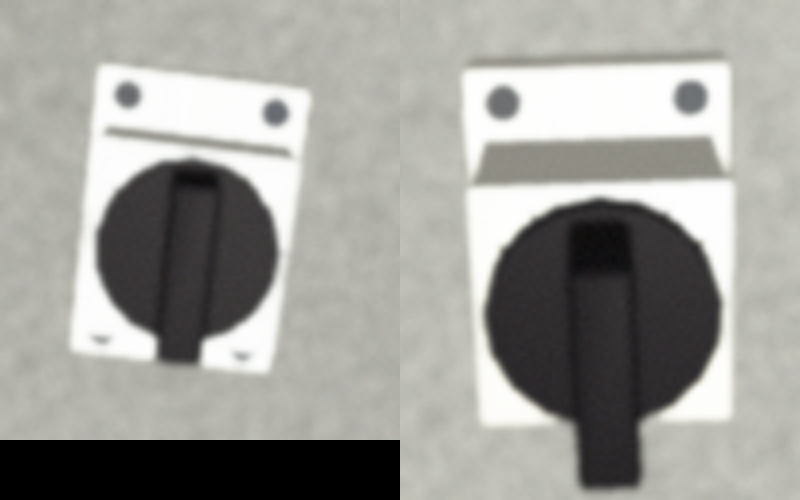

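The crops show the bolt heads, flange corners, body top corners and wing top edges clearly. I'll triangulate those from the two views.

```bash
python3 - <<'E'
from h import *
import pickle
C1,C2=[cam('wrist',pickle.load(open(n+'.pkl','rb'))) for n in('w1','w2')]
a=lambda X,Y:np.array([270+X/4,110+Y/4]);b=lambda X,Y:np.array([270+(X-400)/4,165+Y/4])
for n,p,q in (('flL',(98,65),(464,67)),('flR',(310,92),(729,62)),('boltL',(127,95),(503,102)),('boltR',(275,113),(690,97)),
 ('wfar',(197,186),(601,273)),('wnear',(180,362),(611,486)),('disc far',(193,158),(600,200))):
    X,e=tri([C1,C2],[a(*p),b(*q)]);print(n,X,np.round(e,1).tolist())
P=plane(C2,[b(474,186),b(733,179),b(733,418),b(481,426)],.05);print('body top',P,P.mean(0))
f=plane(C2,[b(464,67),b(729,62)],.014);print('flange far',f,'w',np.linalg.norm(f[0]-f[1]))
f1=plane(C1,[a(98,65),a(310,92)],.014);print('flange far w1',f1)
d=f[1]-f[0];y=np.degrees(np.arctan2(d[1],d[0]));print('y yaw',y)
for k in ((0,1),(3,2)):
  d=P[k[1]]-P[k[0]];print(np.degrees(np.arctan2(d[1],d[0])),np.linalg.norm(d))
for k in ((3,0),(2,1)):
  d=P[k[1]]-P[k[0]];print(np.degrees(np.arctan2(d[1],d[0])),np.linalg.norm(d))
W=plane(C2,[b(601,273),b(611,486)],.085);W1=plane(C1,[a(197,186),a(180,362)],.085)
for w in(W,W1):
  d=w[0]-w[1];print('wing',w,w.mean(0),np.linalg.norm(d),np.degrees(np.arctan2(d[1],d[0])))
E
```

```text
flL [0.6101 0.1545 0.007 ] [[0.1, 0.0], [-0.1, -0.0]]
flR [0.6422 0.1031 0.0104] [[-0.2, -0.0], [0.2, -0.0]]
boltL [0.6093 0.1431 0.0143] [[-0.1, -0.0], [0.1, 0.0]]
boltR [0.6316 0.1075 0.0154] [[-0.1, -0.0], [0.1, 0.0]]
wfar [0.6096 0.119  0.0862] [[-0.1, -0.0], [0.1, 0.0]]
wnear [0.5736 0.0955 0.0843] [[-0.3, -0.1], [0.4, 0.0]]
disc far [0.6112 0.1203 0.0534] [[0.6, 0.1], [-0.7, -0.0]]
body top [[0.6004 0.1424 0.05  ]
 [0.6276 0.0985 0.05  ]
 [0.5826 0.0703 0.05  ]
 [0.5542 0.1154 0.05  ]] [0.5912 0.1067 0.05  ]
flange far [[0.6119 0.1546 0.014 ]
 [0.6425 0.104  0.014 ]] w 0.059179061206446615
flange far w1 [[0.6107 0.1545 0.014 ]
 [0.6422 0.1034 0.014 ]]
y yaw -58.7843502969178
-58.266608248735444 0.05163935260765411
-57.87797161638995 0.05328738089953759
30.298385057380425 0.053475509890656046
32.065328454030784 0.05309818480036689
wing [[0.6092 0.1188 0.085 ]
 [0.5739 0.096  0.085 ]] [0.5915 0.1074 0.085 ] 0.042005079884928596 32.8554861493694
wing [[0.6095 0.1188 0.085 ]
 [0.5739 0.0953 0.085 ]] [0.5917 0.1071 0.085 ] 0.042627060356500296 33.48088500903937
```

```bash

python3 -m inch '[{"rot":[0,0,1],"delta_pos":[-0.239,0.158,-0.085],"grip":1},{"rot":[0,0,1],"delta_pos":[-0.239,0.158,-0.085],"grip":1},{"rot":[0,0,1],"delta_pos":[-0.239,0.158,-0.085],"grip":1},{"rot":[0,0,1],"delta_pos":[-0.239,0.158,-0.085],"grip":1},{"rot":[0,0,1],"delta_pos":[-0.239,0.158,-0.085],"grip":1},{"rot":[0,0,1],"delta_pos":[-0.239,0.158,-0.085],"grip":1},{"rot":[0,0,1],"delta_pos":[-0.239,0.158,-0.085],"grip":1},{"rot":[0,0,1],"delta_pos":[-0.239,0.158,-0.085],"grip":1},{"rot":[0,0,1],"delta_pos":[-0.239,0.158,-0.085],"grip":1}]' | head -2
python3 shot.py f1
python3 -m inch '[{"rot":[0,0,0.3],"delta_pos":[0.04,0,0.06],"grip":1},{"rot":[0,0,0.3],"delta_pos":[0.04,0,0.06],"grip":1},{"rot":[0,0,0.3],"delta_pos":[0.04,0,0.06],"grip":1},{"rot":[0,0,0.3],"delta_pos":[0.04,0,0.06],"grip":1},{"rot":[0,0,0.3],"delta_pos":[0.04,0,0.06],"grip":1}]' | head -3
python3 shot.py f2
python3 - <<'E'
import cv2,numpy as np
o=[]
for n,p in (('f1',(200,60)),('f2',(200,80))):
    im=cv2.imread(f'pics/{n}.png');o.append(cv2.resize(im[p[1]:p[1]+250,p[0]+20:p[0]+220],None,fx=2,fy=2,interpolation=2))
cv2.imwrite('pics/ff.png',np.hstack(o))
E
```

```text
clock: 3.65
tool_pos: [0.4889, -0.1279, 0.4005]
3.65 [ 0.4889 -0.1279  0.4005]
clock: 4.2
tool_pos: [0.5286, -0.1285, 0.3408]
tcp_rot: [[0.988, -0.154, 0.001], [-0.154, -0.988, 0.0], [0.001, -0.0, -1.0]]
4.2 [ 0.5286 -0.1285  0.3408]
```

View pics/ff.png

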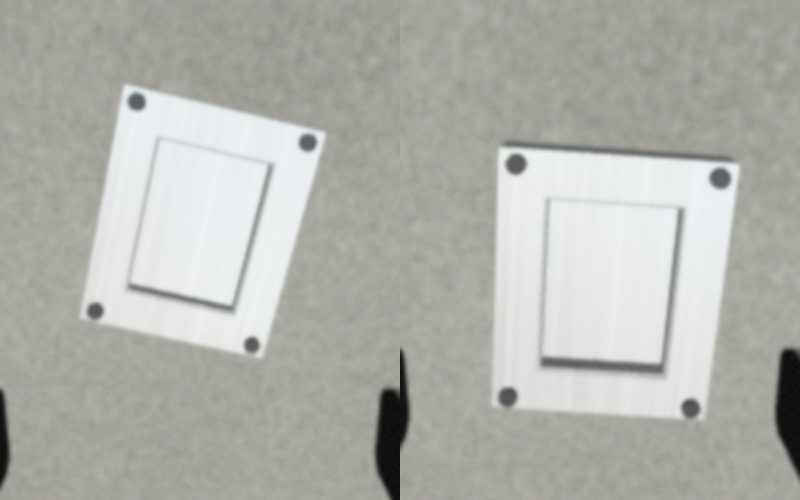

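Both views show the fixture plate with four dark bolts and the pocket in the middle. I'll take the bolt centroids, plate corners and pocket edge corners.

```bash
python3 - <<'E'
from h import *
import pickle
U=[];Cs=[];Q=[]
for n,p in (('f1',(220,60)),('f2',(220,80))):
    g=cv2.cvtColor(cv2.imread(f'pics/{n}.png'),cv2.COLOR_BGR2GRAY)[p[1]:p[1]+220,p[0]:p[0]+175]
    k,l,st,ce=cv2.connectedComponentsWithStats((g<135).astype(np.uint8))
    c=[ce[i]+p for i in range(1,k) if 20<st[i,4]<150 and .7<st[i,2]/st[i,3]<1.4]
    c=np.array(c);
    print(n,c.round(1).tolist());U.append(c);Cs.append(cam('wrist',pickle.load(open(n+'.pkl','rb'))))
def order(c): 
    t=c[np.argsort(c[:,1])];return np.vstack([t[:2][np.argsort(t[:2,0])],t[2:][np.argsort(t[2:,0])]])
if all(len(c)==4 for c in U):
    U=[order(c) for c in U]
    X=[]
    for i in range(4):
        x,e=tri(Cs,[U[0][i],U[1][i]]);X.append(x);print(x,np.round(e[0],2))
    print('centre tri',np.mean(X,0))
    for C,u in zip(Cs,U):
        P=plane(C,u,.024);print('plane',P.mean(0),[np.degrees(np.arctan2(*(P[a]-P[b])[1::-1])) for a,b in((0,2),(1,3),(1,0),(3,2))],[np.linalg.norm(P[a]-P[b]) for a,b in((0,2),(1,3),(1,0),(3,2))])
# plate corners, pocket top-edge corners (read by eye from the crops, x2)
F1=np.array([(124,85),(326,132),(263,357),(81,320)])/2+[220,60]
F2=(np.array([(500,147),(739,163),(705,419),(493,406)])-[400,0])/2+[220,80]
K1=np.array([(157,137),(273,164),(234,312),(127,290)])/2+[220,60]
K2=(np.array([(546,198),(685,208),(665,374),(540,366)])-[400,0])/2+[220,80]
for C,F in zip(Cs*2,(F1,F2,K1,K2)):
    P=plane(C,F,.024);print(P.mean(0),[np.linalg.norm(P[i]-P[i-1]).round(4) for i in range(4)],[np.degrees(np.arctan2(*(P[a]-P[b])[1::-1])).round(1) for a,b in((0,3),(1,2),(1,0),(2,3))])
for a,b in zip(K1,K2): print(tri(Cs,[a,b])[0])
print(env.observe()['clock'])
E
```

```text
f1 [[288.0, 110.5], [373.5, 130.9], [267.1, 215.1], [345.5, 232.0]]
f2 [[277.6, 161.8], [379.6, 168.8], [273.4, 278.1], [364.9, 283.9]]
[ 0.5591 -0.0987  0.0269] [-0.04 -0.02]
[ 0.5383 -0.19    0.0268] [-0.05 -0.  ]
[ 0.4423 -0.0718  0.0264] [-0.01 -0.  ]
[ 0.422  -0.1633  0.0276] [-0.03 -0.  ]
centre tri [ 0.4904 -0.131   0.0269]
plane [ 0.4898 -0.1311  0.024 ] [np.float64(-12.945210903715092), np.float64(-12.823739758120785), np.float64(-102.80012909799079), np.float64(-102.77829156509301)] [np.float64(0.12069671014329991), np.float64(0.1206602622921555), np.float64(0.09438504635179995), np.float64(0.09464095356788797)]
plane [ 0.4893 -0.1309  0.024 ] [np.float64(-12.909334113873088), np.float64(-12.803981979816976), np.float64(-102.8100435788728), np.float64(-102.93574286610024)] [np.float64(0.12081851156837699), np.float64(0.12102621971015186), np.float64(0.09453680460360057), np.float64(0.09475920853842058)]
[ 0.4895 -0.1319  0.024 ] [np.float64(0.1349), np.float64(0.1107), np.float64(0.1344), np.float64(0.1102)] [np.float64(-12.4), np.float64(-12.6), np.float64(-102.4), np.float64(-102.1)]
[ 0.4897 -0.1317  0.024 ] [np.float64(0.1342), np.float64(0.1099), np.float64(0.1345), np.float64(0.1104)] [np.float64(-12.8), np.float64(-12.6), np.float64(-102.7), np.float64(-102.9)]
[ 0.4903 -0.1315  0.024 ] [np.float64(0.0885), np.float64(0.0648), np.float64(0.0878), np.float64(0.0637)] [np.float64(-12.1), np.float64(-12.8), np.float64(-102.7), np.float64(-102.0)]
[ 0.4907 -0.1318  0.024 ] [np.float64(0.0872), np.float64(0.0654), np.float64(0.087), np.float64(0.0637)] [np.float64(-12.0), np.float64(-13.1), np.float64(-103.1), np.float64(-102.9)]
[ 0.5404 -0.1093  0.0231]
[ 0.5264 -0.1726  0.0264]
[ 0.4399 -0.1534  0.0219]
[ 0.4518 -0.0901  0.0171]
4.25
```

```bash
python3 - <<'E'
from h import *
print(move([.5913,.107,.32],np.radians(-58.3)))
E
```

```text
(array([ 0.0257, -0.2424,  0.0211]), array([-0.0003, -0.0034, -1.3522]))
```

```bash

python3 -m inch '[{"rot":[0,0,-0.9],"delta_pos":[0.026,-0.242,0.02],"grip":1},{"rot":[0,0,-0.9],"delta_pos":[0.026,-0.242,0.02],"grip":1},{"rot":[0,0,-0.9],"delta_pos":[0.026,-0.242,0.02],"grip":1},{"rot":[0,0,-0.9],"delta_pos":[0.026,-0.242,0.02],"grip":1},{"rot":[0,0,-0.9],"delta_pos":[0.026,-0.242,0.02],"grip":1},{"rot":[0,0,-0.9],"delta_pos":[0.026,-0.242,0.02],"grip":1},{"rot":[0,0,-0.9],"delta_pos":[0.026,-0.242,0.02],"grip":1}]' | head -1
python3 -m inch '[{"rot":[0,0,-0.45],"delta_pos":[0,0,0],"grip":1},{"rot":[0,0,-0.45],"delta_pos":[0,0,0],"grip":1},{"rot":[0,0,-0.45],"delta_pos":[0,0,0],"grip":1},{"rot":[0,0,-0.45],"delta_pos":[0,0,0],"grip":1},{"rot":[0,0,-0.45],"delta_pos":[0,0,0],"grip":1}]' |head -3
python3 - <<'E'
from h import *
print(move([.5913,.107,.193],np.radians(-58.3)))
E
```

```text
clock: 4.95
clock: 5.45
tool_pos: [0.5916, 0.1059, 0.3201]
tcp_rot: [[0.853, 0.522, 0.0], [0.522, -0.853, 0.0], [0.001, 0.0, -1.0]]
(array([ 0.0002, -0.0011,  0.1271]), array([ 0.0001, -0.001 , -0.0087]))
```

```bash

python3 -m inch '[{"rot":[0,0,0],"delta_pos":[0,-0.001,0.04],"grip":1},{"rot":[0,0,0],"delta_pos":[0,-0.001,0.08],"grip":1},{"rot":[0,0,0],"delta_pos":[0,-0.001,0.1],"grip":1},{"rot":[0,0,0],"delta_pos":[0,-0.001,0.115],"grip":1},{"rot":[0,0,0],"delta_pos":[0,-0.001,0.126],"grip":1},{"rot":[0,0,0],"delta_pos":[0,-0.001,0.126],"grip":1},{"rot":[0,0,0],"delta_pos":[0,-0.001,0.126],"grip":1}]'
python3 -m inch '[{"rot":[0,0,0],"delta_pos":[0,0,0],"grip":-1},{"rot":[0,0,0],"delta_pos":[0,0,0],"grip":-1},{"rot":[0,0,0],"delta_pos":[0,0,0],"grip":-1},{"rot":[0,0,0],"delta_pos":[0,0,0],"grip":-1},{"rot":[0,0,0],"delta_pos":[0,0,0],"grip":-1},{"rot":[0,0,0],"delta_pos":[0,0,0],"grip":-1},{"rot":[0,0,0],"delta_pos":[0,0,0],"grip":-1},{"rot":[0,0,0],"delta_pos":[0,0,0],"grip":-1}]'
```

```text
clock: 6.15
tool_pos: [0.5916, 0.1075, 0.1946]
tcp_rot: [[0.852, 0.524, 0.001], [0.524, -0.852, 0.0], [0.001, 0.0, -1.0]]
ft_force: [0.4, -0.2, -0.1]
gripper_width: 0.0855
grasp_force: 0.0
clock: 6.95
tool_pos: [0.5915, 0.1076, 0.1948]
tcp_rot: [[0.852, 0.524, 0.001], [0.524, -0.852, 0.001], [0.002, -0.0, -1.0]]
ft_force: [-3.1, 0.5, 6.8]
gripper_width: 0.051
grasp_force: 64.6
```

```bash

python3 -m inch '[{"rot":[0,0,0],"delta_pos":[0,0,-0.02],"grip":-1},{"rot":[0,0,0],"delta_pos":[0,0,-0.06],"grip":-1},{"rot":[0,0,0],"delta_pos":[0,0,-0.1],"grip":-1},{"rot":[0,0,0],"delta_pos":[0,0,-0.1],"grip":-1},{"rot":[0,0,0],"delta_pos":[0,0,-0.1],"grip":-1}]'
python3 shot.py g1
python3 - <<'E'
from h import *
print(move([.4903,-.1315,.295],np.radians(-102.8)))
E
```

```text
clock: 7.45
tool_pos: [0.5908, 0.1075, 0.2934]
tcp_rot: [[0.852, 0.524, -0.0], [0.524, -0.852, 0.001], [0.0, -0.001, -1.0]]
ft_force: [0.5, 0.3, -8.2]
gripper_width: 0.0512
grasp_force: 65.8
7.45 [0.5908 0.1075 0.2934]
(array([-0.2106,  0.1511, -0.0026]), array([-0.0002,  0.0049,  1.4809]))
```

View pics/g1.png

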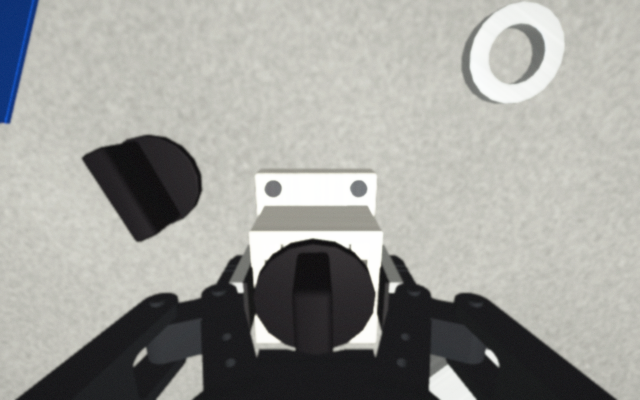

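The housing hangs square in the hand: flange far edge at row ~172, columns 256–376, bolts at (273,188) and (359,188). Next, its offset in the tool frame.

```bash
python3 - <<'E'
from h import *
import pickle
g=cv2.cvtColor(cv2.imread('pics/g1.png'),cv2.COLOR_BGR2GRAY)
k,l,st,ce=cv2.connectedComponentsWithStats((g[178:200,258:374]<170).astype(np.uint8));print([(ce[i]+[258,178]).round(1).tolist() for i in range(1,k) if st[i,4]>40])
print(g[164:180,300],g[175,250:262],g[175,370:384])
s=dict(tool_pos=np.zeros(3),tcp_rot=np.eye(3));C=cam('wrist',s)
P=plane(C,[(273,188),(359,188),(255.5,173.5),(376.5,173.5)],.181);print(P)
# same bolts from w1/w2 in world: expected bolt offset from centre
ctr=np.array([.5913,.107]);a=np.radians(-58.3);Y=np.array([np.cos(a),np.sin(a)]);X=np.array([-Y[1],Y[0]])
for b in((.6093,.1431),(.6316,.1075)): print((b-ctr)@X,(b-ctr)@Y)
E
```

```text
[[272.7, 188.3], [358.3, 188.3]]
[208 208 207 199 184 165 154 154 179 220 244 253 254 255 255 255] [191 190 191 195 209 232 246 252 253 253 253 252] [253 253 253 253 252 247 232 212 204 204 204 204 205 207]
[[ 0.034  -0.0208  0.181 ]
 [ 0.034   0.0219  0.181 ]
 [ 0.0413 -0.0291  0.181 ]
 [ 0.0413  0.0302  0.181 ]]
0.03428412657334171 -0.021255791330907485
0.0345504235353254 0.020751101983500365
```

```bash

python3 -m inch '[{"rot":[0,0,0.2],"delta_pos":[-0.03,0.02,0],"grip":-1},{"rot":[0,0,0.4],"delta_pos":[-0.06,0.045,0],"grip":-1},{"rot":[0,0,0.6],"delta_pos":[-0.09,0.065,0],"grip":-1},{"rot":[0,0,0.8],"delta_pos":[-0.12,0.09,0],"grip":-1},{"rot":[0,0,1],"delta_pos":[-0.15,0.11,0],"grip":-1},{"rot":[0,0,1],"delta_pos":[-0.18,0.13,0],"grip":-1},{"rot":[0,0,1],"delta_pos":[-0.21,0.15,0],"grip":-1},{"rot":[0,0,1],"delta_pos":[-0.21,0.15,0],"grip":-1}]' | head -2
python3 -m inch '[{"rot":[0,0,0.2],"delta_pos":[0,0,0],"grip":-1},{"rot":[0,0,0.4],"delta_pos":[0,0,0],"grip":-1},{"rot":[0,0,0.48],"delta_pos":[0,0,0],"grip":-1},{"rot":[0,0,0.48],"delta_pos":[0,0,0],"grip":-1},{"rot":[0,0,0.48],"delta_pos":[0,0,0],"grip":-1}]' 
python3 - <<'E'
from h import *
print(move([.4906,-.1309,.243],np.radians(-102.8)))
E
```

```text
clock: 8.3
tool_pos: [0.4877, -0.1352, 0.292]
clock: 8.8
tool_pos: [0.4905, -0.13, 0.2926]
tcp_rot: [[0.976, -0.22, -0.002], [-0.22, -0.976, -0.0], [-0.002, 0.001, -1.0]]
ft_force: [0.2, 0.2, -6.7]
gripper_width: 0.0507
grasp_force: 66.0
(array([0.0004, 0.0008, 0.0496]), array([0.0012, 0.0038, 0.0035]))
```

```bash

python3 -m inch '[{"rot":[0,0.004,0],"delta_pos":[0.0004,0.0008,0.03],"grip":-1},{"rot":[0,0.004,0],"delta_pos":[0.0004,0.0008,0.05],"grip":-1},{"rot":[0,0.004,0],"delta_pos":[0.0004,0.0008,0.058],"grip":-1},{"rot":[0,0.004,0],"delta_pos":[0.0004,0.0008,0.064],"grip":-1},{"rot":[0,0.004,0],"delta_pos":[0.0004,0.0008,0.064],"grip":-1}]' 
python3 shot.py p1
python3 - <<'E'
from h import *
print(move([.4906,-.1309,.205],np.radians(-102.8)))
s=optics.read_camera('side');im=cv2.imread('pics/p1.png')
cv2.imwrite('pics/p1c.png',np.hstack([cv2.resize(im[100:400,180:460],None,fx=1.5,fy=1.5)[:, :400],cv2.resize(s[200:290,290:370,::-1],(400,450),interpolation=2)]))
E
```

```text
clock: 9.3
tool_pos: [0.4912, -0.1312, 0.2295]
tcp_rot: [[0.975, -0.221, 0.001], [-0.221, -0.975, -0.001], [0.002, 0.0, -1.0]]
ft_force: [-0.6, 1.4, -6.9]
gripper_width: 0.0511
grasp_force: 65.8
9.3 [ 0.4912 -0.1312  0.2295]
(array([-0.0009, -0.0002,  0.025 ]), array([ 0.    , -0.0046,  0.0008]))
```

View pics/p1c.png

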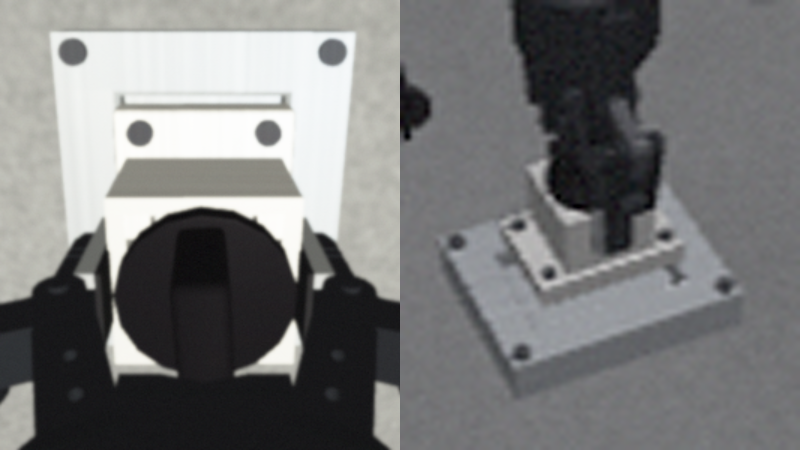

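The housing is centred over the pocket: flange bolts' mean column 204, pocket rim 204, plate bolts 203. I'll check the fore-aft alignment numerically.

```bash
python3 - <<'E'
from h import *
g=cv2.cvtColor(cv2.imread('pics/p1.png'),cv2.COLOR_BGR2GRAY)
C=cam('wrist',dict(tool_pos=np.zeros(3),tcp_rot=np.eye(3)))
q=lambda x,y:(180+x/1.5,100+y/1.5)
print('plate bolts',plane(C,[q(73,52),q(332,52)],.2055),' expect x=.0603 y=-.0473,.0473 when centred')
print('pocket rim',plane(C,[q(115,93.5),q(292,93.5)],.2055))
print('flange bolts',plane(C,[q(140,133),q(268,133)],.1815))
print('flange far edge',plane(C,[q(117,109),q(292,109)],.1815))
print(g[155:180,300])
E
```

```text
plate bolts [[ 0.0584 -0.0473  0.2055]
 [ 0.0584  0.0476  0.2055]]  expect x=.0603 y=-.0473,.0473 when centred
pocket rim [[ 0.0431 -0.0328  0.2055]
 [ 0.0431  0.0338  0.2055]]
flange bolts [[ 0.0339 -0.0206  0.1815]
 [ 0.0339  0.0219  0.1815]]
flange far edge [[ 0.042  -0.0278  0.1815]
 [ 0.042   0.0295  0.1815]]
[241 241 241 241 240 234 226 222 228 236 242 243 239 224 182 149 143 164
 205 236 248 252 253 253 253]
```

```bash

python3 -m inch '[{"rot":[0,0,0],"delta_pos":[-0.0008,-0.0002,0.004],"grip":-1},{"rot":[0,0,0],"delta_pos":[-0.0008,-0.0002,0.007],"grip":-1},{"rot":[0,0,0],"delta_pos":[-0.0008,-0.0002,0.01],"grip":-1},{"rot":[0,0,0],"delta_pos":[-0.0008,-0.0002,0.012],"grip":-1},{"rot":[0,0,0],"delta_pos":[-0.0008,-0.0002,0.014],"grip":-1},{"rot":[0,0,0],"delta_pos":[-0.0008,-0.0002,0.014],"grip":-1}]'
```

```text
clock: 10.0
tool_pos: [0.4904, -0.1308, 0.2154]
tcp_rot: [[0.975, -0.221, 0.002], [-0.221, -0.975, -0.0], [0.002, 0.0, -1.0]]
ft_force: [-1.2, -0.5, -6.7]
gripper_width: 0.0507
grasp_force: 66.0
```

```bash

python3 -m inch '[{"rot":[0,0,0],"delta_pos":[0,0,0.003],"grip":-1},{"rot":[0,0,0],"delta_pos":[0,0,0.005],"grip":-1},{"rot":[0,0,0],"delta_pos":[0,0,0.007],"grip":-1},{"rot":[0,0,0],"delta_pos":[0,0,0.0085],"grip":-1},{"rot":[0,0,0],"delta_pos":[0,0,0.0095],"grip":-1},{"rot":[0,0,0],"delta_pos":[0,0,0.0095],"grip":-1}]'
```

```text
clock: 10.6
tool_pos: [0.4904, -0.1309, 0.206]
tcp_rot: [[0.975, -0.221, 0.002], [-0.221, -0.975, -0.0], [0.002, 0.0, -1.0]]
ft_force: [0.9, -0.2, -7.3]
gripper_width: 0.0511
grasp_force: 66.1
```

Not touching yet; continue down 1–2 mm until it bears, then release.

```bash

python3 -m inch '[{"rot":[0,0,0],"delta_pos":[0,0,0.0005],"grip":-1},{"rot":[0,0,0],"delta_pos":[0,0,0.001],"grip":-1},{"rot":[0,0,0],"delta_pos":[0,0,0.0015],"grip":-1},{"rot":[0,0,0],"delta_pos":[0,0,0.0015],"grip":-1}]'
```

```text
clock: 11.0
tool_pos: [0.4905, -0.1309, 0.2048]
tcp_rot: [[0.975, -0.221, 0.002], [-0.221, -0.975, -0.0], [0.002, -0.0, -1.0]]
ft_force: [-0.6, 0.3, -5.6]
gripper_width: 0.0511
grasp_force: 66.3
```

```bash

python3 -m inch '[{"rot":[0,0,0],"delta_pos":[0,0,0.0005],"grip":-1},{"rot":[0,0,0],"delta_pos":[0,0,0.001],"grip":-1},{"rot":[0,0,0],"delta_pos":[0,0,0.001],"grip":-1}]' | sed -n 2,4p
python3 -m inch '[{"rot":[0,0,0],"delta_pos":[0,0,0],"grip":1},{"rot":[0,0,0],"delta_pos":[0,0,0],"grip":1},{"rot":[0,0,0],"delta_pos":[0,0,0],"grip":1},{"rot":[0,0,0],"delta_pos":[0,0,0],"grip":1},{"rot":[0,0,0],"delta_pos":[0,0,-0.01],"grip":1},{"rot":[0,0,0],"delta_pos":[0,0,-0.05],"grip":1},{"rot":[0,0,0],"delta_pos":[0,0,-0.1],"grip":1},{"rot":[0,0,0],"delta_pos":[0,0,-0.13],"grip":1},{"rot":[0,0,0],"delta_pos":[0,0,-0.13],"grip":1},{"rot":[0,0,0],"delta_pos":[0,0,-0.13],"grip":1}]'
python3 shot.py r1
python3 - <<'E'
from h import *
s=optics.read_camera('side');im=cv2.imread('pics/r1.png')
cv2.imwrite('pics/r1c.png',np.hstack([cv2.resize(im[100:340,210:430],None,fx=2,fy=2,interpolation=2)[:, :440],cv2.resize(s[200:290,290:370,::-1],(360,480),interpolation=2)]))
E
```

```text
tool_pos: [0.4906, -0.131, 0.2047]
tcp_rot: [[0.975, -0.221, 0.002], [-0.221, -0.975, 0.001], [0.002, -0.001, -1.0]]
ft_force: [-8.1, 3.4, 14.0]
clock: 12.3
tool_pos: [0.4903, -0.1308, 0.3344]
tcp_rot: [[0.975, -0.221, 0.004], [-0.221, -0.975, 0.0], [0.004, -0.001, -1.0]]
ft_force: [0.7, 0.6, -0.5]
gripper_width: 0.0856
grasp_force: 0.0
12.3 [ 0.4903 -0.1308  0.3344]
```

View pics/r1c.png

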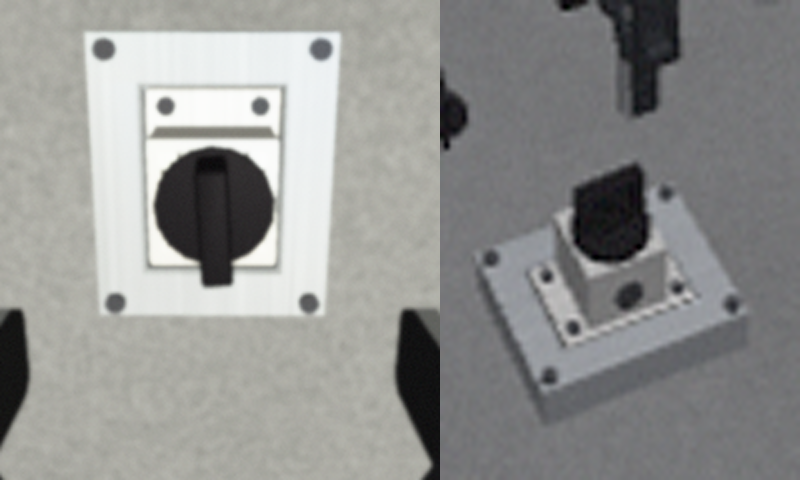

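The view shows the housing flush in the pocket with an even gap all round. The wing runs from about (212,170) to (216,284) in the crop. I'll measure the wing and flange for the cap grasp.

```bash
python3 - <<'E'
from h import *
import pickle
C=cam('wrist',pickle.load(open('r1.pkl','rb')));q=lambda x,y:(210+x/2,100+y/2)
F=plane(C,[q(165.5,106),q(260,106)],.024);print('flange bolts',F,F.mean(0))
PB=plane(C,[q(104,49),q(320,49),q(309,303),q(115.5,303)],.024);print('plate',PB.mean(0))
B=plane(C,[q(146,139),q(279,139),q(278,266),q(148,267)],.06);print('body top',B.mean(0))
W=plane(C,[q(212,172),q(217,284)],.095);d=W[0]-W[1];print('wing',W.mean(0),np.linalg.norm(d),np.degrees(np.arctan2(d[1],d[0])))
c=B.mean(0)[:2]
print(move([W.mean(0)[0],W.mean(0)[1],.246],np.arctan2(d[1],d[0])-np.pi/2)); print(env.observe()['q'],env.observe()['moment'])
E
```

```text
flange bolts [[ 0.5288 -0.1187  0.024 ]
 [ 0.5194 -0.1599  0.024 ]] [ 0.5241 -0.1393  0.024 ]
plate [ 0.4893 -0.1311  0.024 ]
body top [ 0.4897 -0.1315  0.06  ]
wing [ 0.4909 -0.1323  0.095 ] 0.041793974864175965 -10.28984110406776
(array([0.0013, 0.0014, 0.087 ]), array([ 0.0002, -0.0016, -0.0831]))
[-0.6061  0.1498  0.8508  1.8987 -0.1235  1.1457 -1.5037] [ 0.0367  0.0393 -0.0173]
```

```bash

python3 -m inch '[{"rot":[0,0,-0.083],"delta_pos":[0.0005,0.001,0.03],"grip":1},{"rot":[0,0,-0.083],"delta_pos":[0.0005,0.001,0.06],"grip":1},{"rot":[0,0,-0.083],"delta_pos":[0.0005,0.001,0.08],"grip":1},{"rot":[0,0,-0.083],"delta_pos":[0.0005,0.001,0.0875],"grip":1},{"rot":[0,0,-0.083],"delta_pos":[0.0005,0.001,0.0875],"grip":1},{"rot":[0,0,-0.083],"delta_pos":[0.0005,0.001,0.0875],"grip":1}]'
python3 -m inch '[{"rot":[0,0,0],"delta_pos":[0,0,0],"grip":-1},{"rot":[0,0,0],"delta_pos":[0,0,0],"grip":-1},{"rot":[0,0,0],"delta_pos":[0,0,0],"grip":-1},{"rot":[0,0,0],"delta_pos":[0,0,0],"grip":-1},{"rot":[0,0,0],"delta_pos":[0,0,0],"grip":-1},{"rot":[0,0,0],"delta_pos":[0,0,0],"grip":-1},{"rot":[0,0,0],"delta_pos":[0,0,0],"grip":-1},{"rot":[0,0,0],"delta_pos":[0,0,0],"grip":-1},{"rot":[0,0,0],"delta_pos":[0,0,0],"grip":-1},{"rot":[0,0,0],"delta_pos":[0,0,0],"grip":-1}]'
```

```text
clock: 13.0
tool_pos: [0.4909, -0.1322, 0.2467]
tcp_rot: [[0.984, -0.179, 0.002], [-0.179, -0.984, -0.001], [0.002, 0.0, -1.0]]
ft_force: [-0.1, 0.3, -0.4]
gripper_width: 0.0853
grasp_force: 0.0
clock: 14.0
tool_pos: [0.4908, -0.1319, 0.2464]
tcp_rot: [[0.984, -0.179, 0.002], [-0.179, -0.984, -0.0], [0.002, -0.0, -1.0]]
ft_force: [-0.7, 0.1, 5.7]
gripper_width: 0.0107
grasp_force: 59.0
```

```bash
cat > st.py <<'E'
from h import *
s=env.observe();T=np.array(s['tcp_rot']);print(s['clock'],'yaw',np.degrees(np.arctan2(T[1,1],T[0,1])).round(2),'F',s['ft_force'],'M',s['moment'],'q7',s['q'][6],s['tool_pos'],s['gripper_width'])
E
python3 st.py
python3 -m inch '[{"rot":[0,0,-0.1],"delta_pos":[0,0,0],"grip":-1},{"rot":[0,0,-0.2],"delta_pos":[0,0,0],"grip":-1},{"rot":[0,0,-0.27],"delta_pos":[0,0,0],"grip":-1},{"rot":[0,0,-0.27],"delta_pos":[0,0,0],"grip":-1}]' | head -1; python3 st.py
python3 -m inch '[{"rot":[0,0,-0.06],"delta_pos":[0,0,0],"grip":-1},{"rot":[0,0,-0.12],"delta_pos":[0,0,0],"grip":-1},{"rot":[0,0,-0.12],"delta_pos":[0,0,0],"grip":-1}]' | head -1; python3 st.py
```

```text
14.0 yaw -100.29 F [-0.7121  0.1438  5.7433] M [0.1674 0.1565 0.0176] q7 -1.35199680013059 [ 0.4908 -0.1319  0.2464] 0.010658654383903924
clock: 14.4
14.4 yaw -92.16 F [-0.4453  1.6035  5.3291] M [0.2273 0.0693 0.032 ] q7 -1.22068724401751 [ 0.4909 -0.1319  0.2465] 0.010882773796673446
clock: 14.7
14.7 yaw -88.58 F [-0.978   1.1772  5.1911] M [0.3021 0.0661 0.0099] q7 -1.162875478823427 [ 0.4909 -0.1318  0.2465] 0.01083369587801566
```

```bash

for i in 1 ; do python3 -m inch '[{"rot":[0,0,-0.06],"delta_pos":[0,0,0],"grip":-1},{"rot":[0,0,-0.12],"delta_pos":[0,0,0],"grip":-1},{"rot":[0,0,-0.12],"delta_pos":[0,0,0],"grip":-1}]' | head -1; done; python3 st.py
python3 -m inch '[{"rot":[0,0,-0.06],"delta_pos":[0,0,0],"grip":-1},{"rot":[0,0,-0.12],"delta_pos":[0,0,0],"grip":-1},{"rot":[0,0,-0.12],"delta_pos":[0,0,0],"grip":-1}]' | head -1; python3 st.py
python3 -m inch '[{"rot":[0,0,-0.06],"delta_pos":[0,0,0],"grip":-1},{"rot":[0,0,-0.1],"delta_pos":[0,0,0],"grip":-1},{"rot":[0,0,-0.1],"delta_pos":[0,0,0],"grip":-1}]' | head -1; python3 st.py
```

```text
clock: 15.0
15.0 yaw -84.98 F [0.3422 1.3051 5.573 ] M [0.3073 0.119  0.0446] q7 -1.104461439207442 [ 0.4909 -0.1318  0.2465] 0.010657809188745142
clock: 15.3
15.3 yaw -81.38 F [-0.5083  2.4391  5.3998] M [0.4073 0.1764 0.0554] q7 -1.045919096711327 [ 0.4909 -0.1318  0.2465] 0.011036111900038278
clock: 15.6
15.6 yaw -78.4 F [-0.6629  2.2078  6.1585] M [0.3471 0.1753 0.0245] q7 -0.9973637538309836 [ 0.4909 -0.1318  0.2465] 0.010807249927936963
```

```bash

python3 -m inch '[{"rot":[0,0,-0.15],"delta_pos":[0,0,0],"grip":-1},{"rot":[0,0,-0.3],"delta_pos":[0,0,0],"grip":-1},{"rot":[0,0,-0.45],"delta_pos":[0,0,0],"grip":-1},{"rot":[0,0,-0.6],"delta_pos":[0,0,0],"grip":-1},{"rot":[0,0,-0.75],"delta_pos":[0,0,0],"grip":-1},{"rot":[0,0,-0.75],"delta_pos":[0,0,0],"grip":-1}]' | head -1; python3 st.py
python3 -m inch '[{"rot":[0,0,-0.1],"delta_pos":[0,0,0],"grip":-1},{"rot":[0,0,-0.2],"delta_pos":[0,0,0],"grip":-1},{"rot":[0,0,-0.25],"delta_pos":[0,0,0],"grip":-1},{"rot":[0,0,-0.25],"delta_pos":[0,0,0],"grip":-1}]' | head -1; python3 st.py
```

```text
clock: 16.2
16.2 yaw -55.78 F [-0.1459  1.2021  5.6045] M [0.4646 0.0529 0.0481] q7 -0.6266708718437527 [ 0.4909 -0.1317  0.2464] 0.010758010013314069
clock: 16.6
16.6 yaw -48.39 F [-0.7787  1.2891  5.7585] M [0.4961 0.1683 0.0154] q7 -0.5046781605272207 [ 0.4909 -0.1317  0.2465] 0.010745705876233962
```

52° so far; creep towards the stop at ~60°.

```bash

python3 -m inch '[{"rot":[0,0,-0.05],"delta_pos":[0,0,0],"grip":-1},{"rot":[0,0,-0.1],"delta_pos":[0,0,0],"grip":-1},{"rot":[0,0,-0.1],"delta_pos":[0,0,0],"grip":-1}]' | head -1; python3 st.py
python3 -m inch '[{"rot":[0,0,-0.05],"delta_pos":[0,0,0],"grip":-1},{"rot":[0,0,-0.08],"delta_pos":[0,0,0],"grip":-1},{"rot":[0,0,-0.08],"delta_pos":[0,0,0],"grip":-1}]' | head -1; python3 st.py
```

```text
clock: 16.9
16.9 yaw -45.39 F [-0.8668  2.9781  5.9199] M [0.5059 0.1859 0.0639] q7 -0.45519498507542494 [ 0.4909 -0.1317  0.2464] 0.010988815643950418
clock: 17.2
17.2 yaw -43.01 F [-0.0891  2.2309  5.91  ] M [0.5677 0.2504 0.0134] q7 -0.4158279713071114 [ 0.4909 -0.1316  0.2464] 0.011084183941179068
```

Within the release window (57° turned); lift gently by 6 mm and watch the force.

```bash

python3 -m inch '[{"rot":[0,0,0],"delta_pos":[0,0,-0.001],"grip":-1},{"rot":[0,0,0],"delta_pos":[0,0,-0.003],"grip":-1},{"rot":[0,0,0],"delta_pos":[0,0,-0.006],"grip":-1},{"rot":[0,0,0],"delta_pos":[0,0,-0.006],"grip":-1}]' | head -1; python3 st.py
python3 - <<'E'
from h import *
s=optics.read_camera('side');cv2.imwrite('pics/l1.png',cv2.resize(s[190:290,280:380,::-1],(500,500),interpolation=2))
E
```

```text
clock: 17.6
17.6 yaw -43.02 F [-1.2447  2.2943 -0.1498] M [ 0.336   0.1642 -0.0228] q7 -0.42192346431173366 [ 0.4906 -0.1321  0.2524] 0.010490300609744192
```

View pics/l1.png

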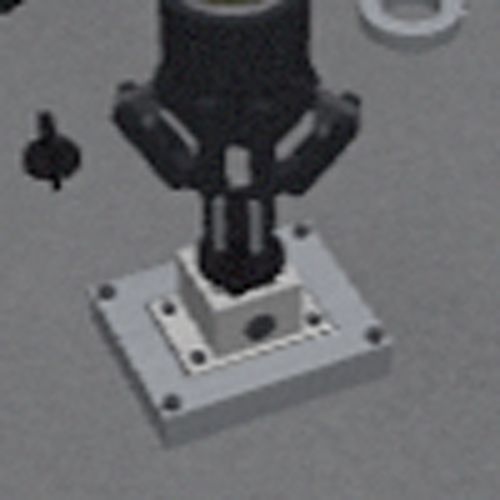

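The side view shows the housing still flush in the pocket while the cap has risen, and the force carries none of the housing's weight. Lift straight up.

```bash

python3 -m inch '[{"rot":[0,0,0],"delta_pos":[0,0,-0.003],"grip":-1},{"rot":[0,0,0],"delta_pos":[0,0,-0.006],"grip":-1},{"rot":[0,0,0],"delta_pos":[0,0,-0.01],"grip":-1},{"rot":[0,0,0],"delta_pos":[0,0,-0.015],"grip":-1}]' | head -1; python3 st.py
python3 -m inch '[{"rot":[0,0,0],"delta_pos":[0,0,-0.01],"grip":-1},{"rot":[0,0,0],"delta_pos":[0,0,-0.025],"grip":-1},{"rot":[0,0,0],"delta_pos":[0,0,-0.045],"grip":-1},{"rot":[0,0,0],"delta_pos":[0,0,-0.06],"grip":-1},{"rot":[0,0,0],"delta_pos":[0,0,-0.068],"grip":-1},{"rot":[0,0,0],"delta_pos":[0,0,-0.07],"grip":-1},{"rot":[0,0,0],"delta_pos":[0,0,-0.07],"grip":-1},{"rot":[0,0,0],"delta_pos":[0,0,-0.07],"grip":-1}]' ; python3 st.py
python3 - <<'E'
from h import *
# numeric check: housing white flange/body in side & top, vs before
s=optics.read_camera('side').astype(int);a=cv2.imread('pics/side0.png')[:,:,::-1].astype(int)
t=optics.read_camera('top').astype(int);C=cam('side')
def rect(C,im,z):
    u=proj(C,[[.49,-.131,z]])[0].astype(int);g=im.mean(2)[u[1]-40:u[1]+40,u[0]-40:u[0]+40]
    m=(g>np.percentile(g,99)-25).astype(np.uint8);return u,m.sum()
for X,n in (((.5241,-.1393,.024),'far flange'),((.4903,-.1317,.06),'mouth'),((.4903,-.1317,.045),'body')):
    u=proj(C,[X])[0].round().astype(int);print(n,u,s[u[1]-1:u[1]+2,u[0]-1:u[0]+2].mean((0,1)))
# flange long-edge corners: expected pixel of the flange's top corners if seated; local brightness inside / outside
a=np.radians(-12.8);x=np.array([np.cos(a),np.sin(a),0]);y=np.array([-np.sin(a),np.cos(a),0]);c=np.array([.4903,-.1317,.024])
g=s.mean(2)
for ex,ey in((1,1),(1,-1),(-1,1),(-1,-1)):
    r=[]
    for f in(-.005,.006):
        u=proj(C,[c+ex*x*(.042+f)+ey*y*(.03+f)])[0];r.append(cv2.getRectSubPix(g.astype(np.float32),(1,1),tuple(map(float,u)))[0,0].round())
    print(ex,ey,'in/out',r)
E
```

```text
clock: 18.05
18.05 yaw -43.01 F [ 0.3715  0.044  -1.1279] M [ 0.0464  0.0234 -0.0248] q7 -0.43678996901076106 [ 0.4906 -0.132   0.2676] 0.01056239495341804
clock: 18.85
tool_pos: [0.4903, -0.1318, 0.3365]
tcp_rot: [[0.682, 0.731, 0.001], [0.731, -0.682, -0.0], [0.0, 0.001, -1.0]]
ft_force: [0.4, -0.2, -1.5]
gripper_width: 0.0105
grasp_force: 58.5
18.85 yaw -42.99 F [ 0.3736 -0.1903 -1.4727] M [-0.0085 -0.0246  0.0322] q7 -0.4956764072181675 [ 0.4903 -0.1318  0.3365] 0.010502994970714339
far flange [339 249] [126.     125.6667 126.2222]
mouth [327 243] [118.6667 118.3333 118.6667]
body [327 247] [127.7778 126.4444 127.3333]
1 1 in/out [np.float32(122.0), np.float32(155.0)]
1 -1 in/out [np.float32(144.0), np.float32(157.0)]
-1 1 in/out [np.float32(153.0), np.float32(152.0)]
-1 -1 in/out [np.float32(168.0), np.float32(155.0)]
```

```bash
python3 - <<'E'
from h import *
s=env.observe();im=optics.read_camera('wrist');C=cam('wrist',s);g=cv2.cvtColor(im,cv2.COLOR_RGB2GRAY)
for n,X in (('flange L',(.5288,-.1187,.024)),('flange R',(.5194,-.1599,.024)),('plate L',(.5591,-.0987,.024)),('plate R',(.5383,-.19,.024))):
    u=proj(C,[X])[0].round().astype(int);p=g[u[1]-9:u[1]+10,u[0]-9:u[0]+10]
    k,l,st,ce=cv2.connectedComponentsWithStats((p<150).astype(np.uint8));i=[j for j in range(1,k) if st[j,4]>12]
    print(n,u,[(st[j,4],plane(C,ce[j]+u-9,.024)[0]) for j in i])
E
```

```text
flange L [337 150] [(np.int32(46), array([ 0.5291, -0.119 ,  0.024 ]))]
flange R [359 189] [(np.int32(42), array([ 0.5198, -0.1601,  0.024 ]))]
plate L [347 109] [(np.int32(78), array([ 0.5593, -0.0986,  0.024 ]))]
plate R [395 199] [(np.int32(71), array([ 0.5383, -0.1909,  0.024 ]))]
```

The flange bolts are within 0.5 mm of where they were when the housing was seated, and the measured force (1.5 N) matches the cap's weight alone.

```bash
python3 -c "
from plant import sign_off
print(sign_off())"
```

```text
the job is handed in; nothing more can be done
None
```

The job is handed in: the housing is fully seated in the fixture pocket, and the cap came off counter-clockwise and is held still and upright, 9 cm above where it sat; robot time was about 19 of the 58 s.

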